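# Open the hold-down arm of a soldering board and slide the panel home

### The arm

A 7-joint arm with a two-finger parallel gripper is mounted at the origin on the work surface. World frame = base frame: x ahead of the robot, y to its left, z up, the work surface at z = 0. Lengths are in m, angles in rad, forces in N, time in s.
With the tool pointing down it reaches from about 0.4 to 0.875 m from the base axis. Payload 19.3 kg.
Tool frame: the origin (TCP) lies at the very end of the fingers, on their centre line; the grasp point (between the pads) lies bot.pinch_z behind it (bot.pinch_z is the distance from the TCP to the grasp point, in m); z points along the fingers, y is the line along which they close (so a half turn about z gives the same grasp; the last joint's range is limited). The gripper opens to 85 mm and grips with 20 to 120 N. Pads are 22 mm wide; open, the fingers measure 114 mm over their backs; the gripper's body (76 mm by 85 mm) begins 54 mm behind the grasp point. The pads swing forward as they close: fully open they stand 13 mm farther back than shut.
Start: joints at [-0.07, 0.521, -0.036, 1.599, 0.021, 1.021, -0.113], TCP at [0.625, -0, 0.231] pointing down, gripper open.
Joint ranges: [-2.91, 2.91], [-0.3, 2.13], [-1.5, 1.42], [0.17, 2.43], [-1.26, 4.41], [0.16, 1.93], [-2.52, 2.52]. Speed limits (rad/s): [1.89, 1.89, 2.39, 2.39, 3.01, 3.01, 3.01].

### API

Orientations are given as [roll, pitch, yaw] about the fixed x, y, z axes, in that order (R = Rz(yaw) Ry(pitch) Rx(roll)).
In Python, from workcell import bot, grab_frame, ticket gives the robot as it stands.
- The arm moves only by the tool arm_command, never from a script. Its argument "commands" is a list of rows, each a list of 3 entries, a list of its own where there are three numbers: the shift along the world's x, y, z in mm, then the turn about the world's z in rad, then the gripper command: -1 is fully open, 1 is shut, values between are in proportion. In form: [[[tx, ty, tz], roll, fingers], ...]. A call has 1 to 20 rows; each row shifts and turns the commanded pose from where the row before left it; what a row does not reach is not made up. A row lasts 1/10 s, in which the tool goes at most 50 mm and 8.59 degrees, less where a joint would pass 70% of its speed; a pose out of reach is approached as far as the arm can. A call with a gripper value outside its range is refused whole. The fingers move at their own pace and stop on an object; "newtons" is the grip in N (left out, the last holds). Time passes only in rows, so rows that do not move let the fingers close. It gives the time, the measured TCP pose, the force, the opening and the grip force at its end, in the units of the state.
- bot.observe(): the state, without advancing time (a new reading comes with each control period).
- grab_frame(name): name is "scene" or "side" or "wrist"; returns a dict with "image" (420x560x3 uint8, red, green, blue), "vertical_fov" (degrees; the focal length in pixels is half the picture's height over the tangent of half this angle, whatever the lens; pixels are square), "cx", "cy" (the principal point, pixels), "R" (3x3) and "t" (3): a world point X has camera coordinates R X + t. Camera axes: x right, y down, z forward; pixel columns grow to the right and rows downward; lengths in m; the calibration is good to about 2 mm. The wrist camera is an equidistant fisheye: a pixel r from the principal point sees the ray r / f radians off the axis. A picture is of the moment at which its call begins. There is no depth.
- ticket.job_done(): hands the job in; it is judged then, once.
The state is a dict: "clock": time; "qpos": joint angles; "qd": joint speeds; "joint_efforts": joint torques, N m; "position": TCP position; "tool_rot": TCP orientation; "force": force on the tool from outside, world axes, zero at the start; "moment": the same for the moment, N m; "grip_width": finger opening in m; "finger_force": force on a finger pad.
Only numpy, scipy, OpenCV 4.12 (cv2) and the standard library are available. Lean on these libraries where they do the work, as an engineer would, in place of code of your own. Each camera call takes 0.05 s, during which the arm holds its last target. There are 200 camera calls.

### The job

The hold-down arm lies across the soldering board and bars the way of the small framed glass panel. With the fingertips, gently push the arm up past its balance point so that it stays fully raised by itself, then push the panel along the board, under the raised arm, until its far edge lies flat against the back fence. Grasp and lift nothing: the panel slides flat on the board, and the other things stay where they are.

Things in the scene. Friction and masses are not known exactly. Their poses are not given: they have to be found in the camera images.
- board: wooden soldering board, 400 x 400 x 12 mm, fixed to the table. Origin on the table surface; its x axis points away from the robot to the fence, y to its left, z up; it reaches x -170 to +230 mm, y +-200 mm, top at z 12 mm. A steel hinge bracket, 46 mm wide in x and 36 mm in y, stands to z 116 mm at x +50, y +170 mm.
- fence_face (a point): middle of the near face of the wooden back fence that stands across the board (18 mm thick, 360 mm long along the board's y, top 38 mm above the table): x +130, y 0, z +25 mm in the board's frame.
- hold_arm (a joint): angle of the hold-down arm (hinge axis along the board's x), rad: 0 = down, bar level, pointing to the board's -y (right); grows as the free end rises; 1.65 = stop, fully raised, just past upright. Below about 1.0 it falls back by its own weight; beyond that it swings up to its stop by itself and stays. Lifting it takes 1 to 2 N at 200 mm from the hinge.
- counterweight (a point): centre of the arm's round steel counterweight (52 mm across, 32 mm wide, 0.5 kg), on a short stalk above and behind the hinge; turns with the arm.
- bar_mid (a point): aluminium bar of the arm, 22 mm wide (x), 12 mm high, 275 mm long, with a black end cap 26 x 30 x 16 mm. The point is its middle, 137.5 mm from the hinge, -y along it to the free end. 165 mm from the hinge a foot hangs down: a 14 mm rod and 32 mm rubber pad, ending 80 mm below the bar's middle line, 8 mm above the board, so it bars the panel. Elsewhere 82 mm are free below the bar.
- bar_hinge (a point): point on the hinge axis in the middle of the bar's width: x +50, y +170, z +100 mm in the board's frame.
- bar_end (a point): middle of the end face of the bar's free end, 285 mm from the hinge.
- panel: loose glass panel in a grey metal frame, 100 mm (its x) x 140 mm (its y) x 18 mm thick, about 0.4 kg, lying flat on the board between its near edge and the arm, turned by up to 0.2 rad from the board. Origin at the centre of its underside.
- panel_far_edge (a point): middle of the panel's far (+x) edge, at half its thickness: 50 mm ahead of the panel's origin.
- flux_jar: small closed jar, 44 mm across, 50 mm tall, standing on the board behind the fence. Leave alone.
- solder_spool: metal spool, 52 mm across, 40 mm tall, standing on the board behind the fence. Leave alone.
- flux_brush: brush about 130 mm long lying along the board's left edge. Leave alone.
- pliers: pliers about 180 mm long lying flat on the table to the right of the board. Leave alone.
- mug: white mug, 76 mm across, 90 mm tall, on the table right of the board. Leave alone.
- spray_bottle: bottle, 56 mm across, 140 mm tall, on the table left of the board. Leave alone.
- sponge_tin: flat metal tin 90 x 60 x 25 mm, on the table left of the board. Leave alone.
Not all that is in view belongs to the job. Of the things that look like the panel, the smaller one is meant.

How it is judged:
By the outcome, as a careful person would: the job done as asked, in the order asked, and still so for the second after the job is handed in, with the robot touching nothing.
It also fails if it takes over 58 s, if anything falls off the work surface, if the arm or the gripper's body presses on something with over 40 N, if the wrist force passes 120 N, or if a joint passes its speed limit or range.

## Working session

There is one attempt and no reset: what is moved stays moved. The work goes in short steps, Python scripts to look and compute and a tool call to move; the robot and the scene stay as the last step left them, time stands still between calls to the robot, and variables do not carry over. Pictures are saved under pics/ and viewed, at most 12 in all, crops included, and the job is handed in when it is done.

Besides the shell and the picture viewer there is one more tool, called after "Emit:" as a command line: name --argument value ..., lists and objects as JSON in quotes. arm_command: Moves the arm, as the interface text tells. Its arguments: {"type":"object","properties":{"commands":{"type":"array"},"newtons":{"type":"number"}},"required":["commands"]}

```bash
mkdir -p pics
cat > h.py <<'E'
import numpy as np, cv2
from workcell import bot, grab_frame, ticket
def snap(n,f):
    g=grab_frame(n); cv2.imwrite('pics/'+f,cv2.cvtColor(g['image'],cv2.COLOR_RGB2BGR)); np.save('pics/'+f+'.npy',g,allow_pickle=True); return g
def load(f): return np.load('pics/'+f+'.npy',allow_pickle=True).item()
def ray(g,u,v):
    f=210/np.tan(np.radians(g['vertical_fov'])/2); R=np.array(g['R']);t=np.array(g['t'])
    d=R.T@np.array([(u-g['cx'])/f,(v-g['cy'])/f,1]); return -R.T@t,d
def onz(g,u,v,z):
    c,d=ray(g,u,v); return c+d*(z-c[2])/d[2]
def proj(g,X):
    f=210/np.tan(np.radians(g['vertical_fov'])/2); p=np.array(g['R'])@np.array(X)+g['t']; return f*p[0]/p[2]+g['cx'],f*p[1]/p[2]+g['cy']
E
python3 - <<'E'
from h import *
for n in ('scene','side'):
    g=snap(n,n+'0.png'); print(n,g['vertical_fov'],g['cx'],g['cy'],(-np.array(g['R']).T@g['t']).round(3))
print(bot.observe(),bot.pinch_z)
E
```

```text
scene 56.96485472609161 281.44221800685324 208.73517930231478 [ 0.943 -0.469  0.831]
side 55.42454964373633 275.4994915952312 206.54429104151492 [0.509 0.886 0.728]
{'clock': 0.1, 'qpos': array([-0.07021917,  0.52195474, -0.03629912,  1.59993629,  0.02117538,
        1.02107154, -0.11279602]), 'qd': array([ 0.00243349, -0.00209948, -0.00169998, -0.00205045,  0.00023448,
       -0.00126077,  0.00075255]), 'joint_efforts': array([ 6.00351588e-03, -9.28489351e+01,  1.98515877e+00, -3.70530617e+01,
        1.82421418e-02,  5.33716375e-03, -2.83208755e-05]), 'position': array([ 6.24712763e-01, -3.01409066e-05,  2.30788645e-01]), 'tool_rot': array([-3.14060859e+00,  6.05844076e-05,  1.57077084e+00]), 'force': array([-0.65497962, -0.08489236,  0.02123839]), 'moment': array([ 0.01220195, -0.04372671,  0.00588709]), 'finger_force': 0.0, 'grip_width': 0.08491032128746114} 0.0187
```

View pics/scene0.png

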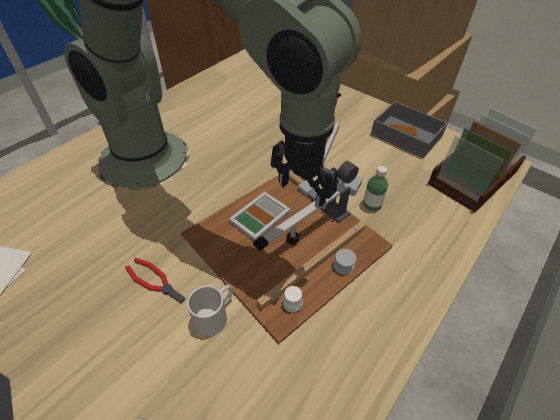

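View pics/side0.png

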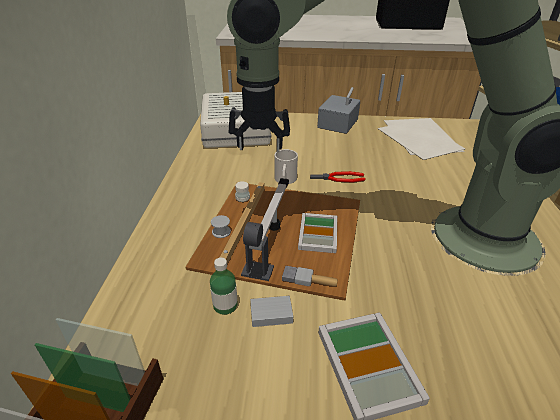

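The scene view shows the board with corners near (183,233), (279,341) and (392,245), the panel at (260,215), and the arm from the bracket (338,200) to its end cap (260,243). The side view has board corners near (345,298), (360,196) and (189,268), and the panel at (319,232). I'll enlarge both.

Run:
```python
from h import *
a=cv2.imread('pics/scene0.png')[165:350,175:400]; b=cv2.imread('pics/side0.png')[165:315,180:375]
cv2.imwrite('pics/a.png',cv2.resize(a,None,fx=3.2,fy=3.2,interpolation=cv2.INTER_CUBIC)); cv2.imwrite('pics/b.png',cv2.resize(b,None,fx=4,fy=4,interpolation=cv2.INTER_CUBIC))
g=load('side0.png')
for p in [(345,298),(360,196),(189,268)]: print(onz(g,*p,.012).round(4))
g=load('scene0.png')
for p in [(183,233),(279,341),(392,245)]: print(onz(g,*p,.012).round(4))
```

```text
[0.4017 0.2636 0.012 ]
[ 0.3334 -0.1509  0.012 ]
[0.7832 0.2008 0.012 ]
[ 0.3425 -0.1288  0.012 ]
[ 0.7293 -0.1952  0.012 ]
[0.7944 0.195  0.012 ]
```

View pics/a.png

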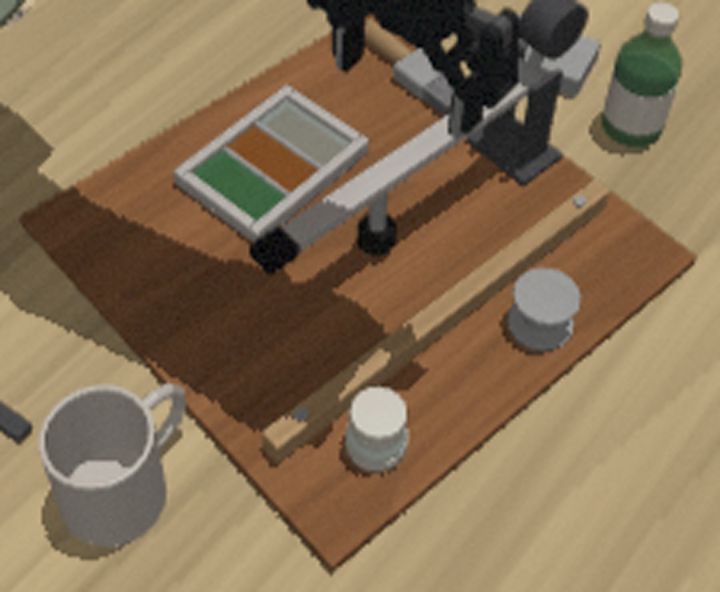

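View pics/b.png

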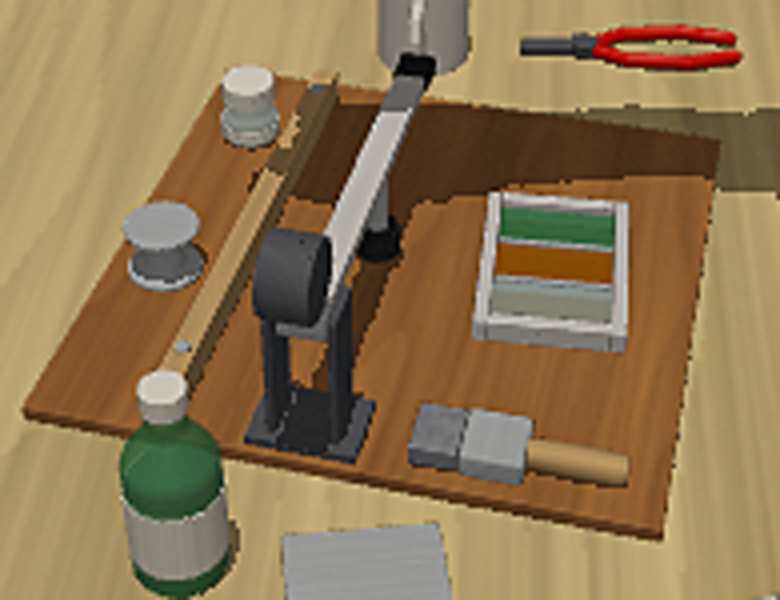

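Enlarged, the board corners are at crop a (22,218), (332,568), (694,258) and crop b (662,532), (720,140), (25,410). The panel's top corners are at a (176,175), (288,88), (367,145), (255,235) and b (490,194), (628,203), (626,333), (476,323).

```bash
cat >> h.py <<'E'
def A(x,y): return 175+x/3.2,165+y/3.2
def B(x,y): return 180+x/4,165+y/4
def fit(P,Q):  # Q = R P + t, planar
    P=np.array(P,float);Q=np.array(Q)[:,:2];p=P-P.mean(0);q=Q-Q.mean(0)
    th=np.arctan2((p[:,0]*q[:,1]-p[:,1]*q[:,0]).sum(),(p*q).sum()); c,s=np.cos(th),np.sin(th)
    R=np.array([[c,-s],[s,c]]); t=Q.mean(0)-R@P.mean(0); return th,R,t,Q-P@R.T-t
E
python3 - <<'E'
from h import *
a=load('scene0.png');b=load('side0.png')
Q=[onz(a,*A(*p),.012) for p in [(22,218),(332,568),(694,258)]]+[onz(b,*B(*p),.012) for p in [(662,532),(720,140),(25,410)]]
P=[(-.17,-.2),(.23,-.2),(.23,.2),(-.17,.2),(-.17,-.2),(.23,.2)]
th,R,t,e=fit(P,Q); print('board',th,t,'\n',(e*1e3).round(1))
Q=[onz(a,*A(*p),.030) for p in [(176,175),(288,88),(367,145),(255,235)]]+[onz(b,*B(*p),.030) for p in [(490,194),(628,203),(626,333),(476,323)]]
P=[(-.05,-.07),(-.05,.07),(.05,.07),(.05,-.07),(.05,-.07),(-.05,-.07),(-.05,.07),(.05,.07)]
tp,Rp,t2,e=fit(P,Q); print('panel',tp,t2,'\n',(e*1e3).round(1)); print('panel in board',tp-th,R.T@(t2-t))
w=lambda x,y:(R@[x,y]+t).round(4)
for n,p in dict(hinge=(.05,.17),foot=(.05,.005),end=(.05,-.115),fence=(.13,0)).items(): print(n,w(*p))
for n,g in(('a',a),('b',b)):
  u,v=proj(g,[*w(.05,-.115),.1]); print(n,((u-175)*3.2,(v-165)*3.2) if n=='a' else ((u-180)*4,(v-165)*4))
for p in[(585,480)]:pass
print('mug',onz(a,175+105/3.2,165+430/3.2,.09))
E
```

```text
board -0.1632804561830797 [0.53588214 0.03781403] 
 [[ 4.9  0.9]
 [ 0.7 -1.2]
 [-0.2 -4.8]
 [-0.1  0.7]
 [-0.4  2.5]
 [-4.8  2. ]]
panel -0.04558198949952995 [0.46574158 0.04398758] 
 [[ 5.5 -1.2]
 [ 4.8 -2.7]
 [ 2.2 -6.4]
 [-0.7 -1.5]
 [-3.5  5.7]
 [-1.5  3. ]
 [-1.6 -0.1]
 [-5.2  3.3]]
panel in board 0.11769846668354976 [-0.0702112  -0.00531033]
hinge [0.6129 0.1974]
foot [0.586  0.0346]
end [ 0.5665 -0.0838]
fence [0.6642 0.0167]
a (np.float64(258.09605759884835), np.float64(260.09843029307325))
b (np.float64(417.0250719735302), np.float64(61.352287142906675))
mug [ 0.57583149 -0.247047    0.09      ]
```

Emit:
arm_command --commands '[[[-30, 25, 10], -0.027, 1], [[-30, 25, 10], -0.027, 1], [[-30, 25, 10], -0.027, 1], [[-30, 25, 10], -0.027, 1], [[-30, 25, 10], -0.027, 1], [[-20, 25, 10], -0.027, 1], [[0, 0, 0], 0, 1], [[0, 0, 0], 0, 1]]'

```text
clock: 0.9
position: [0.4549, 0.1502, 0.2914]
tool_rot: [3.141, -0.0, 1.41]
force: [1.2, 0.2, -0.7]
grip_width: 0.0001
finger_force: 0.0
```

Run:
```python
from h import *
a=snap('scene','scene1.png');b=snap('side','side1.png')
x=cv2.resize(a['image'][140:240,290:400,::-1],None,fx=5,fy=5,interpolation=2)
y=cv2.resize(b['image'][195:295,220:300,::-1],None,fx=5,fy=5,interpolation=2)
cv2.imwrite('pics/c.png',np.hstack([x[:,:450],y[:, :350]]))
```

```text
(no output)
```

View pics/c.png

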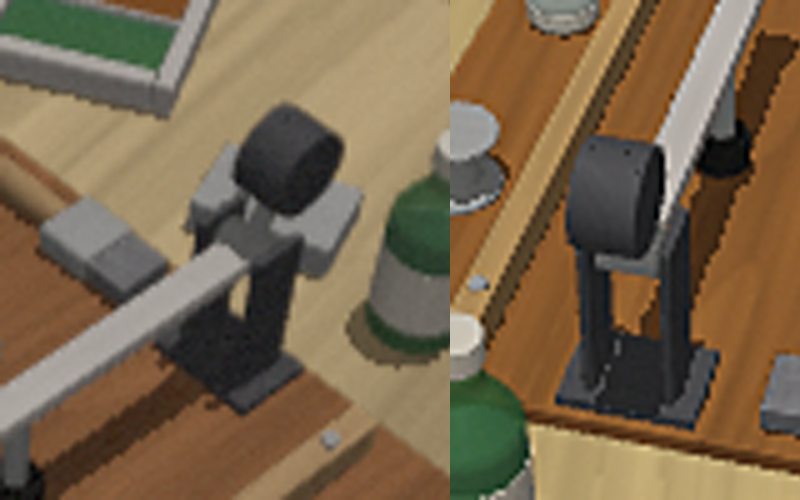

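The weight's silhouette is centred at scene (347.8,171.8) and side (253.2,234.4), above the bracket with nothing in the way.

Run:
```python
from h import *
a=load('scene1.png');b=load('side1.png')
c1,d1=ray(a,347.8,171.8);c2,d2=ray(b,253.2,234.4)
s=np.linalg.lstsq(np.c_[d1,-d2],c2-c1,rcond=None)[0]; p,q=c1+s[0]*d1,c2+s[1]*d2
W=(p+q)/2; print(p.round(4),q.round(4))
th=-.1633;R=np.array([[np.cos(th),-np.sin(th)],[np.sin(th),np.cos(th)]]);t=np.array([.5359,.0378])
r=R.T@(W[:2]-t)-[.05,.17]; print('rel hinge',r,W[2]-.1,'ang',np.degrees(np.arctan2(W[2]-.1,r[1])))
L=np.hypot(r[1],W[2]-.1);f0=np.arctan2(W[2]-.1,r[1])
for k in np.arange(0,1.7,.2):
  f=f0-k; y,z=L*np.cos(f),L*np.sin(f); print(round(k,1),'w centre',(R@[.05,.17+y]+t).round(3),(z+.1).round(3))
```

```text
[0.6174 0.2203 0.1503] [0.6154 0.2197 0.1506]
rel hinge [-0.00021261  0.02289933] 0.050417197291826116 ang 65.57260412626552
0.0 w centre [0.617 0.22 ] 0.15
0.2 w centre [0.618 0.229] 0.145
0.4 w centre [0.619 0.238] 0.138
0.6 w centre [0.621 0.244] 0.129
0.8 w centre [0.621 0.249] 0.119
1.0 w centre [0.622 0.251] 0.108
1.2 w centre [0.622 0.252] 0.097
1.4 w centre [0.622 0.25 ] 0.086
1.6 w centre [0.621 0.246] 0.076
```

Emit:
arm_command --commands '[[[31, 4, -10], 0, 1], [[31, 4, -10], 0, 1], [[31, 4, -10], 0, 1], [[31, 4, -10], 0, 1], [[30, 4, -10], 0, 1], [[0, 0, -20], 0, 1], [[0, 0, -20], 0, 1], [[0, 0, -20], 0, 1], [[0, 0, -20], 0, 1], [[0, 0, -20], 0, 1], [[0, 0, 0], 0, 1]]'

```text
clock: 2.1
position: [0.608, 0.1683, 0.1381]
tool_rot: [-3.137, 0.003, 1.408]
force: [-0.7, -0.6, 0.5]
grip_width: -0.0
finger_force: 0.0
```

Run:
```python
from h import *
a=snap('scene','scene2.png');b=snap('side','side2.png')
x=cv2.resize(a['image'][110:260,270:400,::-1],None,fx=3,fy=3,interpolation=2)
y=cv2.resize(b['image'][145:295,180:310,::-1],None,fx=3,fy=3,interpolation=2)
cv2.imwrite('pics/d.png',np.hstack([x,y]))
```

```text
(no output)
```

View pics/d.png

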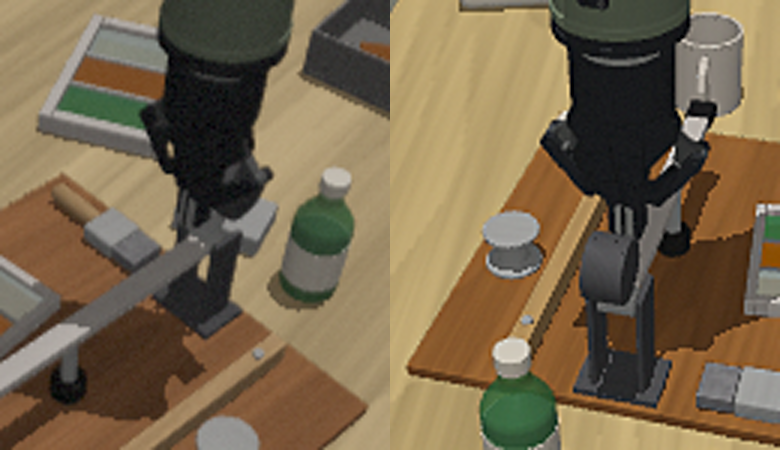

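The closed fingers stand on the -y side of the counterweight, over the hinge and touching nothing, so I'll start pushing.

Emit:
arm_command --commands '[[[0.8, 5, 0], 0, 1], [[0.8, 5, 0], 0, 1], [[0.8, 5, 0], 0, 1], [[0.8, 5, 0], 0, 1], [[0.8, 5, 0], 0, 1], [[0.8, 5, 0], 0, 1], [[0.8, 5, 0], 0, 1]]'

```text
clock: 2.9
position: [0.6146, 0.2042, 0.1415]
tool_rot: [-3.141, 0.002, 1.408]
force: [-0.5, -6.3, -1.2]
grip_width: 0.0001
finger_force: 2.6
```

Emit:
arm_command --commands '[[[0.8, 5, 0], 0, 1], [[0.8, 5, 0], 0, 1], [[0.8, 5, 0], 0, 1], [[0.8, 5, 0], 0, 1]]'

```text
clock: 3.3
position: [0.618, 0.2257, 0.1416]
tool_rot: [3.141, -0.0, 1.409]
force: [-0.2, -1.0, 0.4]
grip_width: -0.0003
finger_force: 0.7
```

Emit:
arm_command --commands '[[[0.8, 5, -3], 0, 1], [[0.8, 5, -3], 0, 1], [[0.8, 5, -4], 0, 1], [[0.8, 5, -4], 0, 1], [[0.8, 5, -4], 0, 1], [[0.8, 5, -4], 0, 1], [[0.8, 5, 0], 0, 1], [[0, 0, 0], 0, 1]]'

```text
clock: 4.1
position: [0.6233, 0.2611, 0.1192]
tool_rot: [-3.141, -0.0, 1.41]
force: [0.1, 0.4, 0.5]
grip_width: 0.0001
finger_force: 0.0
```

Run:
```python
from h import *
a=snap('scene','scene3.png');b=snap('side','side3.png')
x=cv2.resize(a['image'][80:290,230:400,::-1],None,fx=2.2,fy=2.2,interpolation=2)
y=cv2.resize(b['image'][85:295,180:350,::-1],None,fx=2.2,fy=2.2,interpolation=2)
cv2.imwrite('pics/e.png',np.hstack([x,y]))
```

```text
(no output)
```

View pics/e.png

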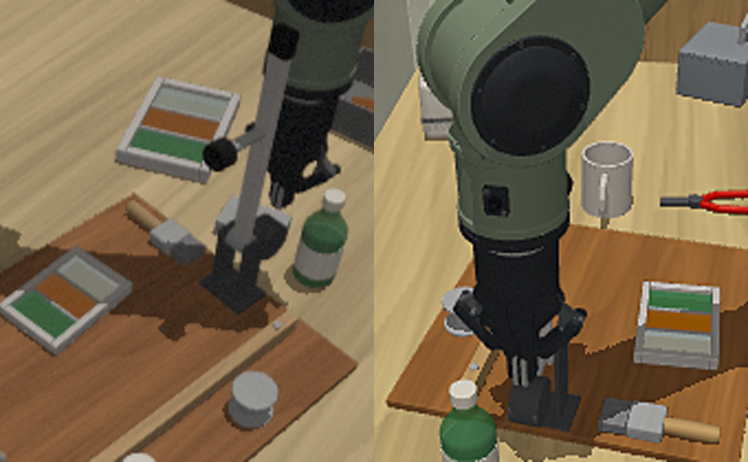

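The arm stands upright and the fingers are clear of the weight at (265,235). I'll move away sideways, then back, then up.

Emit:
arm_command --commands '[[[-3, 10, 0], 0, 1], [[-5, 12, 0], 0, 1], [[-8, 12, 2], 0, 1], [[-15, 10, 5], 0, 1], [[-30, 0, 10], 0, 1], [[-40, 0, 10], 0, 1], [[-40, 0, 15], 0, 1], [[-40, 0, 15], 0, 1], [[0, 0, 0], 0, 1]]'

```text
clock: 5.1
position: [0.4377, 0.3055, 0.1786]
tool_rot: [3.142, -0.002, 1.413]
force: [1.3, 0.4, 0.6]
grip_width: 0.0001
finger_force: 0.0
```

Run:
```python
from h import *
a=snap('scene','scene4.png');b=snap('side','side4.png')
x=cv2.resize(a['image'][80:290,160:400,::-1],None,fx=1.8,fy=1.8,interpolation=2)
y=cv2.resize(b['image'][85:295,180:380,::-1],None,fx=1.8,fy=1.8,interpolation=2)
cv2.imwrite('pics/f.png',np.hstack([x,y]))
```

```text
(no output)
```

View pics/f.png

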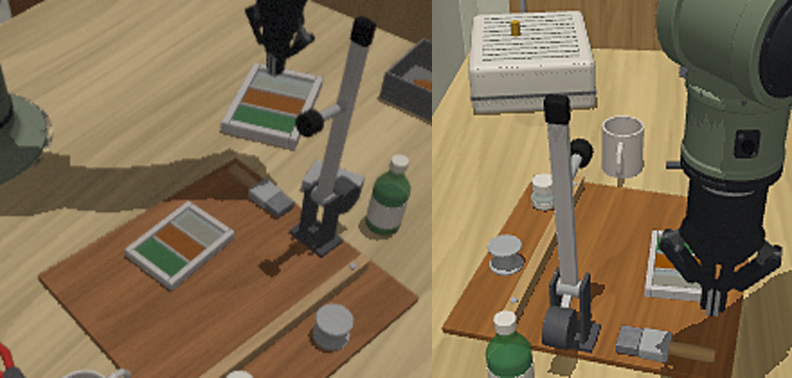

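The arm stands fully raised and on its own. The panel is clear to push, so I'll bring the open gripper behind it with the closing line along the board's y.

Emit:
arm_command --commands '[[[-4, -23, -5], -0.1428, -1], [[-4, -23, -5], -0.1428, -1], [[-4, -23, -5], -0.1428, -1], [[-4, -23, -5], -0.1428, -1], [[-4, -23, -5], -0.1428, -1], [[-4, -23, -5], -0.1428, -1], [[-4, -23, -5], -0.1428, -1], [[-4, -23, -5], -0.1428, -1], [[-4, -23, -5], -0.1428, -1], [[-4, -23, -5], -0.1428, -1], [[-6, -23, -5], -0.1428, -1], [[0, 0, 0], 0, -1], [[0, 0, 0], 0, -1]]'

```text
clock: 6.5
position: [0.3968, 0.0509, 0.1212]
tool_rot: [3.141, -0.0, -0.161]
force: [0.4, -0.1, 0.8]
grip_width: 0.0852
finger_force: 0.0
```

Emit:
arm_command --commands '[[[-1, 0, -20], 0, -1], [[-1, 0, -20], 0, -1], [[-1, 0, -20], 0, -1], [[-1, 0, -20], 0, -1], [[-1, 0, -10], 0, -1], [[0, 0, -5], 0, -1], [[0, 0, -4], 0, -1], [[0, 0, -4], 0, -1], [[0, 0, -4], 0, -1], [[0, 0, 0], 0, -1]]'

```text
clock: 7.5
position: [0.3915, 0.051, 0.0142]
tool_rot: [-3.141, -0.0, -0.162]
force: [0.4, -0.4, 0.8]
grip_width: 0.0853
finger_force: 0.0
```

Run:
```python
from h import *
b=snap('side','side5.png');w=snap('wrist','wrist5.png')
y=cv2.resize(b['image'][150:300,250:400,::-1],None,fx=3,fy=3,interpolation=2)
w=cv2.resize(w['image'][:,:,::-1],None,fx=.8,fy=.8); z=np.zeros((450,448,3),np.uint8); z[:w.shape[0],:]=w[:, :448]
cv2.imwrite('pics/g.png',np.hstack([y,z])[:, :800]); print(bot.observe()['qpos'])
```

```text
[-0.38990644  0.62265696  0.14092598  2.32912075 -0.40248329  0.21077202
 -1.613498  ]
```

View pics/g.png

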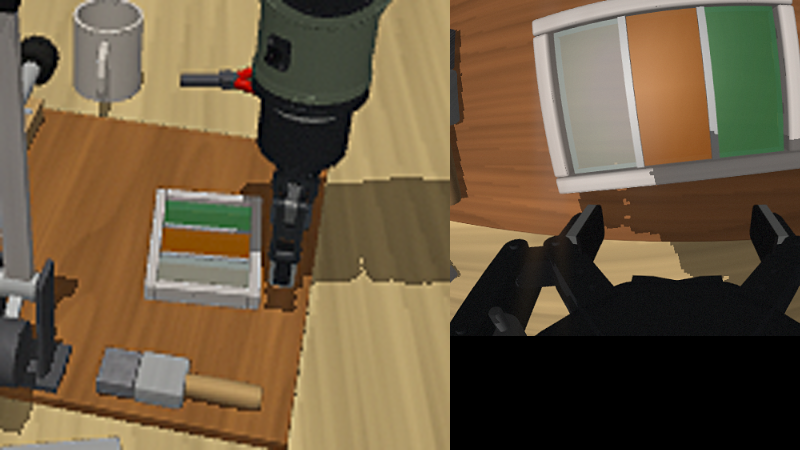

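The open fingers stand behind the panel's near edge at side crop (285,230), above the board. I'll go a little lower and check for contact.

Emit:
arm_command --commands '[[[0, 0, -2], 0, -1], [[0, 0, -2], 0, -1], [[0, 0, -2], 0, -1], [[0, 0, -2], 0, -1], [[0, 0, 0], 0, -1]]'

```text
clock: 8.1
position: [0.3913, 0.0509, 0.006]
tool_rot: [3.141, 0.0, -0.162]
force: [0.3, 0.2, -0.4]
grip_width: 0.0855
finger_force: 0.0
```

Emit:
arm_command --commands '[[[5, -0.8, 0], 0, -1], [[5, -0.8, 0], 0, -1], [[5, -0.8, 0], 0, -1], [[5, -0.8, 0], 0, -1], [[5, -0.8, 0], 0, -1], [[5, -0.8, 0], 0, -1], [[5, -0.8, 0], 0, -1], [[5, -0.8, 0], 0, -1], [[5, -0.8, 0], 0, -1], [[5, -0.8, 0], 0, -1]]'

```text
clock: 9.1
position: [0.4418, 0.0429, 0.0063]
tool_rot: [3.142, 0.0, -0.162]
force: [-2.5, 0.6, 0.4]
grip_width: 0.0855
finger_force: 1.6
```

Emit:
arm_command --commands '[[[5, -0.8, 0], 0, -1], [[5, -0.8, 0], 0, -1], [[5, -0.9, 0], 0, -1], [[5, -0.8, 0], 0, -1], [[5, -0.8, 0], 0, -1], [[5, -0.9, 0], 0, -1], [[5, -0.8, 0], 0, -1], [[5, -0.8, 0], 0, -1], [[5, -0.9, 0], 0, -1], [[5, -0.8, 0], 0, -1], [[5, -0.9, 0], 0, -1], [[5, -0.8, 0], 0, -1], [[5, -0.8, 0], 0, -1], [[5, -0.9, 0], 0, -1], [[5, -0.8, 0], 0, -1], [[5, -0.8, 0], 0, -1], [[5, -0.9, 0], 0, -1], [[5, -0.8, 0], 0, -1]]'

```text
clock: 10.9
position: [0.5318, 0.0279, 0.0063]
tool_rot: [-3.142, 0.0, -0.162]
force: [-4.2, 1.1, 3.4]
grip_width: 0.0854
finger_force: 2.0
```

Run:
```python
from h import *
a=snap('scene','scene6.png');b=snap('side','side6.png')
x=cv2.resize(a['image'][180:330,210:380,::-1],None,fx=2.3,fy=2.3,interpolation=2)
y=cv2.resize(b['image'][150:300,200:370,::-1],None,fx=2.3,fy=2.3,interpolation=2)
cv2.imwrite('pics/i.png',np.hstack([x,y]))
```

```text
(no output)
```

View pics/i.png

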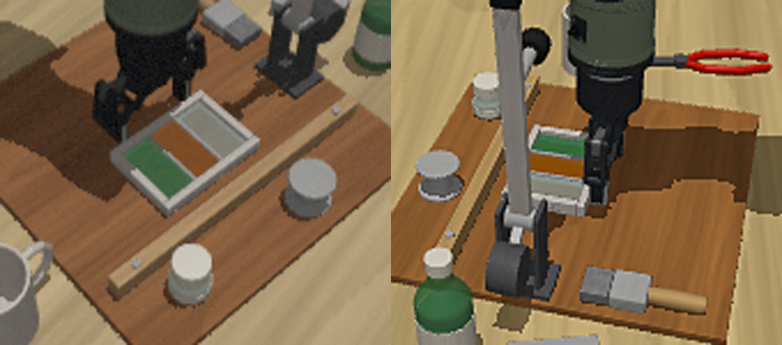

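The panel is square to the fence, about 20 mm short of it. I'll close the gap slowly and watch the force.

Emit:
arm_command --commands '[[[4, -0.7, 0], 0, -1], [[4, -0.6, 0], 0, -1], [[4, -0.7, 0], 0, -1], [[3, -0.5, 0], 0, -1], [[2, -0.3, 0], 0, -1], [[0, 0, 0], 0, -1]]'

```text
clock: 11.6
position: [0.5488, 0.025, 0.0063]
tool_rot: [-3.142, -0.001, -0.162]
force: [0.1, -0.1, -0.4]
grip_width: 0.0853
finger_force: 0.0
```

Emit:
arm_command --commands '[[[1, -0.2, 0], 0, -1], [[1, -0.1, 0], 0, -1]]'

```text
clock: 11.8
position: [0.5501, 0.0249, 0.0063]
tool_rot: [-3.142, 0.001, -0.162]
force: [-4.6, -0.1, 2.6]
grip_width: 0.0852
finger_force: 2.0
```

Emit:
arm_command --commands '[[[1, -0.2, 0], 0, -1], [[1, -0.1, 0], 0, -1]]'

```text
clock: 12.0
position: [0.5524, 0.0246, 0.0063]
tool_rot: [-3.142, 0.0, -0.162]
force: [-4.2, 0.7, 1.8]
grip_width: 0.0854
finger_force: 1.9
```

Emit:
arm_command --commands '[[[1, -0.2, 0], 0, -1], [[1, -0.1, 0], 0, -1]]'

```text
clock: 12.2
position: [0.5529, 0.0245, 0.0061]
tool_rot: [3.142, 0.003, -0.162]
force: [-16.1, 2.3, 11.4]
grip_width: 0.0851
finger_force: 8.1
```

Emit:
arm_command --commands '[[[1, -0.2, 0], 0, -1], [[1, -0.1, 0], 0, -1]]'

```text
clock: 12.4
position: [0.553, 0.0245, 0.0059]
tool_rot: [3.141, 0.007, -0.162]
force: [-26.7, 4.2, 21.6]
grip_width: 0.0856
finger_force: 14.0
```

The force rose from 4 to 27 N with the tool no longer advancing, so the panel is seated against the fence. I'll back off and check.

Emit:
arm_command --commands '[[[-2, 0.3, 0], 0, -1], [[-2, 0.3, 0], 0, -1], [[-4, 0.7, 0], 0, -1], [[-10, 1.6, 0], 0, -1], [[-20, 3.2, 0], 0, -1], [[-20, 3.2, 10], 0, -1], [[-20, 3.2, 30], 0, -1], [[-20, 3.2, 30], 0, -1], [[-20, 3.2, 30], 0, -1], [[-20, 0, 30], 0, -1], [[0, 0, 0], 0, -1], [[0, 0, 0], 0, -1]]'

```text
clock: 13.6
position: [0.4185, 0.0434, 0.1367]
tool_rot: [-3.14, -0.002, -0.161]
force: [-0.1, 0.5, -0.5]
grip_width: 0.0854
finger_force: 0.0
```

Run:
```python
from h import *
a=snap('scene','scene7.png');b=snap('side','side7.png')
x=cv2.resize(a['image'][130:320,220:380,::-1],None,fx=2.45,fy=2.45,interpolation=2)
y=cv2.resize(b['image'][110:300,190:350,::-1],None,fx=2.45,fy=2.45,interpolation=2)
cv2.imwrite('pics/j.png',np.hstack([x,y]))
```

```text
(no output)
```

View pics/j.png

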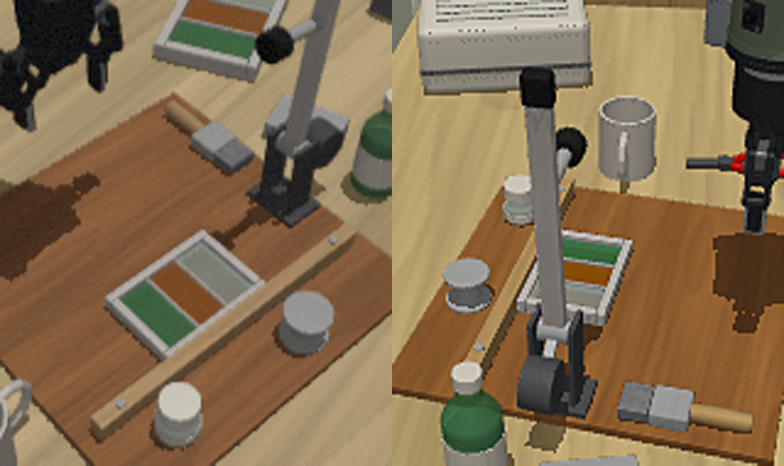

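The panel lies flat and flush along the fence, the arm stays up, nothing else has moved, and the robot is clear.

```bash
python3 -c "
from workcell import ticket
print(ticket.job_done())"
```

```text
the job is handed in; nothing more can be done
None
```

I handed the job in at about 14 s: the hold-down arm stays raised by itself, the panel lies flat against the back fence, nothing else was seen to move, and the robot is clear.

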